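# Move a row of parts to the other rack in reverse order

### The job

Move the four parts from the nests of the full rack into the bays of the empty rack, one to a bay and in reverse order, counted from each rack's knob: the part nearest the knob on the full rack goes into the bay farthest from the knob on the empty rack, and so on to the last. Set each part down the right way up, flat on the floor and near the middle of its bay, and let go of it.

Things in the scene. Friction and masses are not known exactly. Their poses are not given: they have to be found in the camera images.
- giving_rack: rack full at the start: flat aluminium rail 76 (x) x 248 (y) x 5 mm, fixed, carrying four pale plywood nests in a row, centred at x = 0, y = +90, +30, -30, -90 mm (their order varies). Its knob end is the +y end: dark round knob, 20 mm across, top at z = 25, centre at y = +134 mm. Origin: centre of its underside, z up. It may be the left or the right rack.
- taking_rack: empty rack: fixed grey plastic strip 76 (x) x 248 (y) mm with four bays in a row, centred at x = 0, y = +90, +30, -30, -90 mm, each 66 (x) x 52 (y) mm inside, floor at z = 8; ribs between them 8 mm wide, top z = 14; front and back lips 5 mm wide, top z = 11 mm. Knob end is +y: dark round knob, 20 mm across, top z = 28, at y = +134 mm. Origin: centre of its underside, z up.
- relay: orange block-shaped relay, 12 (x) x 28 (y) x 25 (z) mm. Origin: centre of its underside, z up. In its nest its x axis lies along the rack's x, so it is taken across its 12 mm with fingers before and behind the row. Loose, 20 to 65 g.
- heat_sink: black finned heat sink, 34 (x) x 30 (y) x 22 (z) mm, fins up. Origin: centre of its underside, z up. In its nest its y axis lies along the rack's x; it is taken across the 30 mm, by its two outer fins (solid up to the top), with fingers before and behind the row. Loose, 20 to 65 g.
- battery: black block battery, 26 (x) x 52 (y) x 18 (z) mm, lying flat; the terminals at its +y end are in the 52 mm. Origin: centre of its underside, z up. In its nest its long y axis lies along the rack's x; it is taken across the 52 mm with fingers before and behind the row. Loose, 20 to 65 g.
- reel: small white flat reel of desoldering braid, lying flat, 42 mm across, 12 mm high, round. Origin: centre of its underside, z up. It is taken across its 42 mm with fingers before and behind the row. Loose, 20 to 65 g.
- relay_nest: pale plywood nest plate, fixed on the giving rack, 68 (x) x 56 (y) x 6 mm, with a 3 mm deep pocket 17 x 33 mm in which the relay stands at the start. Origin: centre of underside; pocket floor at z = 3 mm, rim top at z = 6 mm above the origin. Axes as those of the giving rack. It never moves.
- heat_sink_nest: pale plywood nest plate, fixed on the giving rack, 68 (x) x 56 (y) x 6 mm, with a 3 mm deep pocket 35 x 39 mm in which the heat sink stands at the start. Origin: centre of underside; pocket floor at z = 3 mm, rim top at z = 6 mm above the origin. Axes as those of the giving rack. It never moves.
- battery_nest: pale plywood nest plate, fixed on the giving rack, 68 (x) x 56 (y) x 6 mm, with a 3 mm deep pocket 57 x 31 mm in which the battery stands at the start. Origin: centre of underside; pocket floor at z = 3 mm, rim top at z = 6 mm above the origin. Axes as those of the giving rack. It never moves.
- reel_nest: pale plywood nest plate, fixed on the giving rack, 68 (x) x 56 (y) x 6 mm, with a 3 mm deep pocket 47 x 47 mm in which the reel stands at the start. Origin: centre of underside; pocket floor at z = 3 mm, rim top at z = 6 mm above the origin. Axes as those of the giving rack. It never moves.

How it is judged:
By the outcome, as a careful person would: the job done as asked, in the order asked, and still so for the second after the job is handed in, with the robot touching nothing.
It also fails if it takes over 96 s, if anything falls off the work surface, if the arm or the gripper's body presses on something with over 40 N, if the wrist force passes 120 N, or if a joint passes its speed limit or range.

### The arm

A 6-joint arm with a two-finger parallel gripper is mounted at the origin on a cart in front of the work surface, level with it; the furniture and walls round the work are solid. World frame = base frame: x ahead of the robot, y to its left, z up, the work surface at z = 0. Lengths are in mm, angles in rad, forces in N, time in s.
With the tool pointing down it reaches from about 350 to 775 mm from the base axis. Payload 7.3 kg.
Tool frame: the origin (TCP) lies between the finger pads; the fingertips stand bot.tips_ahead ahead of it and the grasp point (between the pads) lies 6 mm ahead of it (bot.tips_ahead is the distance from the TCP to the fingertips, in mm); z points along the fingers, y is the line along which they close (so a half turn about z gives the same grasp; the last joint's range is limited). The gripper opens to 92 mm and grips with 3 to 60 N. Pads are 19 mm wide; open, the fingers measure 130 mm over their backs; the gripper's body (75 mm by 190 mm) begins 47 mm behind the grasp point.
Start: joints at [1.107, 0.342, 1.524, -0, 1.275, -0.146], TCP at [164.035, 498.733, 251.741] pointing down, gripper open.
Joint ranges: [-2.53, 2.53], [-0.77, 2.02], [0.04, 2.7], [-1, 4.14], [0.28, 2.66], [-3.11, 3.11]. Speed limits (rad/s): [2.57, 2.57, 3.14, 3.14, 3.14, 3.14].

### API

Orientations are given as [roll, pitch, yaw] about the fixed x, y, z axes, in that order (R = Rz(yaw) Ry(pitch) Rx(roll)).
In Python, from plant import bot gives the robot as it stands. The module is installed in compiled form; this text tells all that it offers.
- The arm moves only by the tool step_arm, never from a script. Its argument "targets" is one flat list of numbers, 7 for each row, row after row: the opening, from 0 (shut) to 1 (fully open), then the shift along the tool's x, y, z each as a share of 100 mm, from -1 to 1, then the turn, a rotation vector about the tool's x, y, z each as a share of pi/4 rad, from -1 to 1. A call has 1 to 20 rows; each row is the pose to reach, as a shift and turn from the pose commanded when the call began, along the tool's axes at that moment; what a row does not reach only later rows make up. A row lasts 1/8 s, in which the tool goes at most 62.5 mm and 10.7 degrees, less where a joint would pass 70% of its speed; a pose out of reach is approached as far as the arm can. A call with a number of a shift or a turn outside -1 to 1 is refused whole. A call with a gripper value outside its range is refused whole. The fingers move at their own pace and stop on an object; the grip force is fixed at half the most. Time passes only in rows, so rows that repeat a pose let the fingers close. It gives the time, the measured TCP pose, the force, the opening and the grip force at its end, in the units of the state.
- bot.get_obs(): the state, without advancing time (a new reading comes with each control period).
- bot.capture(name): name is "scene" or "side" or "wrist"; returns (picture, depth): 480x640x3 uint8, blue, green, red; 480x640 float32, mm along the optical axis (not along the pixel's ray), 0 where there is no reading.
- bot.camera_info(name): a dict with "fx", "fy", "cx", "cy" (pixels), "k1" (the pictures are not rectified: a ray, as slopes to the right and down, at radius r is drawn at 1 + k1 r^2 times it, then the intrinsics apply), "camera_from_world" (4x4, takes a point from world to camera coordinates); the wrist camera has in their place "hand_eye" (4x4, takes a point from camera to tool coordinates, whose origin is the TCP and whose axes are the flange's). Camera axes: x right, y down, z forward; pixel columns grow to the right and rows downward; lengths in mm; the calibration is good to about 2 mm. A picture is of the moment at which its call begins: read the wrist's pose just before it. camera_info takes no time and is no camera call.
- bot.close_job(): hands the job in; it is judged then, once.
The state is a dict: "time": time; "joint_positions": joint angles; "dq": joint speeds; "tau": joint torques, N m; "tool_pos": TCP position; "tcp_rot": TCP orientation; "contact_force": force on the tool from outside, world axes, zero at the start; "moment": the same for the moment, N m; "grip_width": finger opening in mm; "finger_force": force on a finger pad.
Only numpy, scipy, OpenCV 4.12 (cv2) and the standard library are available. Lean on these libraries where they do the work, as an engineer would, in place of code of your own. Each camera call takes 0.05 s, during which the arm holds its last target. There are 200 camera calls.

## Working session

There is one attempt and no reset: what is moved stays moved. The work goes in short steps, Python scripts to look and compute and a tool call to move; the robot and the scene stay as the last step left them, time stands still between calls to the robot, and variables do not carry over. Pictures are saved under pics/ and viewed, at most 14 in all, crops included, and the job is handed in when it is done.

Besides the shell and the picture viewer there is one more tool, called after "Emit:" as name(argument=value, ...), one argument or row to a line, values as JSON. step_arm: Moves the arm, as the interface text tells. Shift numbers are shares of 100 mm and turn numbers shares of pi/4 rad, none past 1 either way. Its arguments: {"type":"object","properties":{"targets":{"type":"array"}},"required":["targets"]}

```bash
mkdir -p pics; cat > h.py <<'E'
import numpy as np, cv2
from plant import bot
from scipy.spatial.transform import Rotation as R
def T_world_cam(name):
    i=bot.camera_info(name)
    if 'hand_eye' in i:
        o=bot.get_obs(); T=np.eye(4); T[:3,:3]=R.from_euler('xyz',o['tcp_rot']).as_matrix(); T[:3,3]=o['tool_pos']
        return i,T@np.array(i['hand_eye'])
    return i,np.linalg.inv(np.array(i['camera_from_world']))
def rays(i,uv):
    K=np.array([[i['fx'],0,i['cx']],[0,i['fy'],i['cy']],[0,0,1]])
    uv=np.array(uv,float).reshape(-1,2); d=(uv-[i['cx'],i['cy']])/[i['fx'],i['fy']]; s=d.copy()
    for _ in range(20): s=d/(1+i['k1']*(s**2).sum(1,keepdims=True))
    return np.c_[s,np.ones(len(s))]
def onplane(i,T,uv,z):
    d=rays(i,uv)@T[:3,:3].T; return T[:3,3]+d*((z-T[2,3])/d[:,2])[:,None]
def bydepth(i,T,uv,dep):
    return rays(i,uv)*np.array(dep).reshape(-1,1)@T[:3,:3].T+T[:3,3]
E
python3 - <<'E'
from h import *
print(bot.tips_ahead,bot.get_obs())
for n in("scene","side","wrist"):
    i,T=T_world_cam(n);p,d=bot.capture(n);cv2.imwrite(f'pics/{n}0.png',p);np.savez(f'{n}0.npz',p=p,d=d,T=T);print(n,i['fx'],i['k1'],T.round(2).tolist())
E
```

```text
25.0 {'time': 0.0, 'joint_positions': array([ 1.10698940e+00,  3.42722224e-01,  1.52501278e+00,  1.64532348e-05,
        1.27536461e+00, -1.45991466e-01]), 'dq': array([ 4.88204005e-06, -2.83299971e-04, -5.96985893e-04, -1.08404901e-03,
       -2.58568340e-04, -6.20997232e-05]), 'tau': array([-1.49016258e-03, -4.31244743e+01, -2.44213915e+01,  7.17689632e-02,
        5.60668192e-02, -1.29907166e-04]), 'tool_pos': array([163.86717003, 498.39533856, 251.04665861]), 'tcp_rot': array([-3.14010402e+00, -2.34787614e-04,  2.82377222e+00]), 'contact_force': array([0.62565125, 0.16947098, 0.09124764]), 'moment': array([ 0.02656957, -0.00297717, -0.02305668]), 'finger_force': 0.0, 'grip_width': 91.89503431242312}
scene 606.7911145155641 0.05799988415455379 [[-0.82, -0.4, 0.42, 59.81], [-0.58, 0.59, -0.57, 788.96], [-0.02, -0.7, -0.71, 887.97], [0.0, 0.0, 0.0, 1.0]]
side 471.9526427229652 -0.0133177329578667 [[0.54, -0.71, 0.44, 183.55], [-0.84, -0.47, 0.28, -134.25], [0.01, -0.52, -0.85, 772.45], [0.0, 0.0, 0.0, 1.0]]
wrist 426.97076158906384 -0.07736824728407254 [[0.31, 0.91, 0.29, 84.25], [0.95, -0.3, -0.09, 524.51], [0.0, 0.3, -0.95, 383.95], [0.0, 0.0, 0.0, 1.0]]
```

View pics/scene0.png

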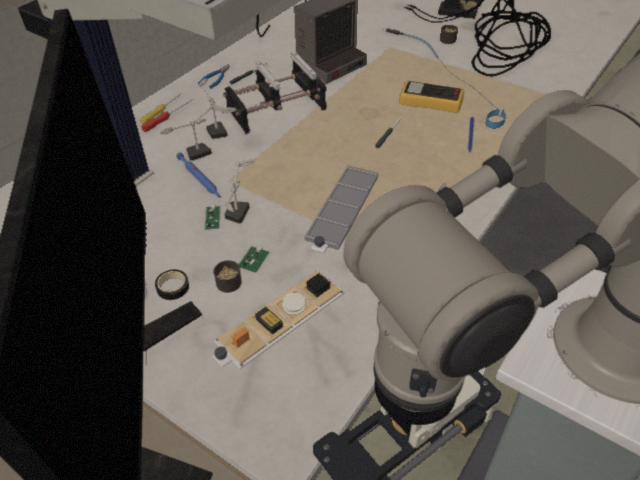

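View pics/wrist0.png

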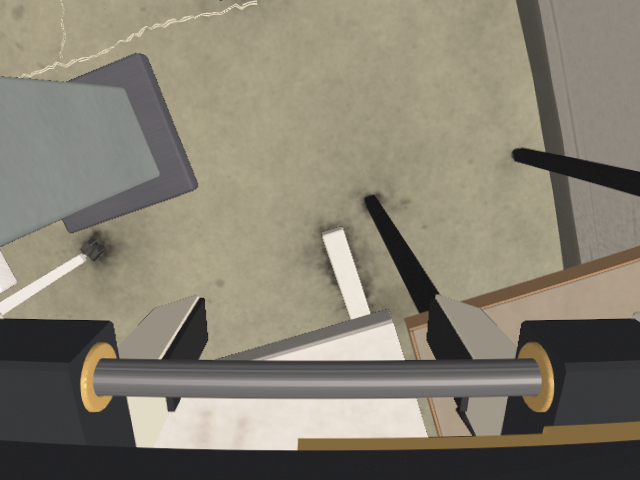

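The scene view shows the giving rack with its knob at (222,353), then relay (240,337), battery (268,320), reel (293,302) and heat sink (318,284). The taking rack has its knob at (318,242) and its far end near (360,172). The wrist view shows only the cart edge and the floor.

```bash
python3 - <<'E'
from h import *
f=np.load('scene0.npz');i=bot.camera_info('scene');T=f['T']
for n,uv,z in [('gknob',(222,353),25),('relay',(240,335),35),('batt',(268,319),28),('reel',(294,300),22),('hs',(318,283),30),('tknob',(319,241),28),('tfarL',(349,167),11),('tfarR',(378,174),11),('tnearL',(306,238),11),('tnearR',(338,249),11)]:
    print(n,onplane(i,T,uv,z)[0].round(1),bydepth(i,T,[uv],[f['d'][uv[1],uv[0]]])[0].round(1))
c=f['p'][140:380,170:410];cv2.imwrite('pics/c.png',cv2.resize(c,(600,600),interpolation=2))
E
```

```text
gknob [536.2 409.3  25. ] [535.5 409.8  26.3]
relay [529.5 368.7  35. ] [530.8 367.5  32.6]
batt [514.7 311.   28. ] [516.1 309.6  25.4]
reel [505.4 246.9  22. ] [507.6 244.2  17.7]
hs [488.6 194.4  30. ] [489.5 193.1  28.1]
tknob [550.6 102.2  28. ] [552.5  99.5  24.7]
tfarL [ 639.5 -145.3   11. ] [ 638.7 -144.    12.2]
tfarR [ 571.5 -160.7   11. ] [ 572.6 -162.9    8.9]
tnearL [587.1  96.5  11. ] [590.8  91.6   4.8]
tnearR [516.1  85.6  11. ] [521.3  77.7   1.1]
```

View pics/side0.png

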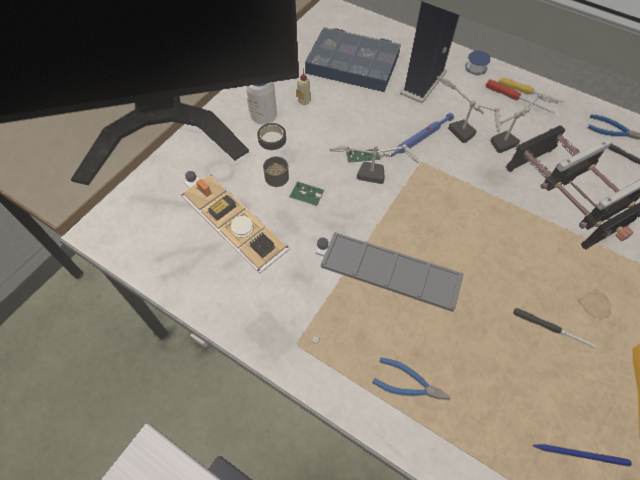

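View pics/c.png

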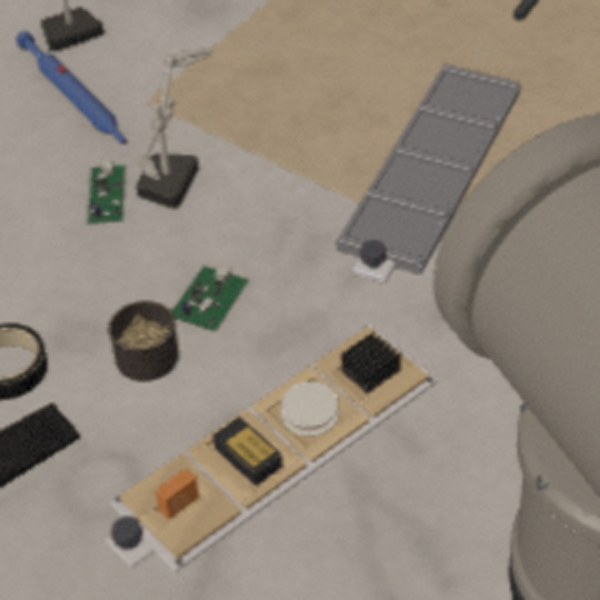

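The side view agrees: same part order, with both knobs at the near ends. The crop confirms it: going away from the knob, relay, battery, reel, heat sink. I'll write a small planner and go for close looks.

```bash
cat >> h.py <<'E'
def plan(tgt,yaw,cur=None,cy=None,nmin=1):
    """print per-call tool-frame shift (/100mm) and turn shares from the present pose"""
    o=bot.get_obs(); p=np.array(o['tool_pos'] if cur is None else cur,float); y=o['tcp_rot'][2] if cy is None else cy
    dp=np.array(tgt,float)-p; dy=(yaw-y+np.pi)%(2*np.pi)-np.pi
    for n in range(nmin,12):
        out=[];yy=y;ok=True
        for k in range(n):
            s=dp/n; v=np.array([s[0]*np.cos(yy)+s[1]*np.sin(yy), s[0]*np.sin(yy)-s[1]*np.cos(yy), -s[2]])/100
            t=-dy/n/(np.pi/4); ok&=abs(v).max()<=1 and abs(t)<=1; out.append((v.round(3).tolist(),round(t,3))); yy+=dy/n
        if ok: break
    print(*out,sep='\n'); return np.array(tgt,float),yaw
E
python3 -c "
from h import *
plan([500,243,260],np.radians(76.8))"
```

```text
([-0.798, -0.275, -0.018], np.float64(0.378))
([-0.844, -0.03, -0.018], np.float64(0.378))
([-0.816, 0.218, -0.018], np.float64(0.378))
([-0.716, 0.447, -0.018], np.float64(0.378))
([-0.554, 0.637, -0.018], np.float64(0.378))
```

Emit:
step_arm(
  targets=[1, -0.8, -0.27, -0.02, 0, 0, 0.38, 1, -0.8, -0.27, -0.02, 0, 0, 0.38, 1, -0.8, -0.27, -0.02, 0, 0, 0.38],
)

```text
time: 0.52
tool_pos: [232.5, 447.3, 253.6]
tcp_rot: [-3.141, 0.0, 2.523]
contact_force: [-1.3, 0.2, 0.2]
grip_width: 91.6
finger_force: 0.0
```

As predicted; continue.

Emit:
step_arm(
  targets=[1, -0.84, -0.03, -0.02, 0, 0, 0.38, 1, -0.84, -0.03, -0.02, 0, 0, 0.38, 1, -0.84, -0.03, -0.02, 0, 0, 0.38],
)

```text
time: 0.9
tool_pos: [298.7, 397.0, 255.6]
tcp_rot: [-3.141, -0.0, 2.227]
contact_force: [-0.3, 0.0, -0.4]
grip_width: 91.9
finger_force: 0.0
```

Emit:
step_arm(
  targets=[1, -0.82, 0.22, -0.02, 0, 0, 0.38, 1, -0.82, 0.22, -0.02, 0, 0, 0.38, 1, -0.82, 0.22, -0.02, 0, 0, 0.38],
)

```text
time: 1.27
tool_pos: [365.8, 345.9, 257.5]
tcp_rot: [-3.141, -0.0, 1.93]
contact_force: [-0.8, 0.8, -0.4]
grip_width: 92.1
finger_force: 0.0
```

Emit:
step_arm(
  targets=[1, -0.72, 0.45, -0.02, 0, 0, 0.38, 1, -0.72, 0.45, -0.02, 0, 0, 0.38, 1, -0.72, 0.45, -0.02, 0, 0, 0.38],
)

```text
time: 1.65
tool_pos: [432.9, 294.5, 259.4]
tcp_rot: [-3.141, -0.0, 1.633]
contact_force: [-0.6, -0.6, -0.3]
grip_width: 91.8
finger_force: 0.0
```

Emit:
step_arm(
  targets=[1, -0.55, 0.64, -0.02, 0, 0, 0.37, 1, -0.55, 0.64, -0.02, 0, 0, 0.37, 1, -0.55, 0.64, -0.02, 0, 0, 0.37, 1, -0.55, 0.64, -0.02, 0, 0, 0.37, 1, -0.55, 0.64, -0.02, 0, 0, 0.37],
)

```text
time: 2.28
tool_pos: [499.2, 244.0, 261.9]
tcp_rot: [-3.141, -0.0, 1.343]
contact_force: [-0.2, -0.8, 0.6]
grip_width: 92.1
finger_force: 0.0
```

```bash
python3 - <<'E'
from h import *
i,T=T_world_cam('wrist');p,d=bot.capture('wrist');cv2.imwrite('pics/w1.png',p);np.savez('w1.npz',p=p,d=d,T=T)
o=bot.get_obs();print(o['tool_pos'],o['tcp_rot'])
E
```

```text
[499.37218714 243.81637386 261.92536411] [-3.14148140e+00 -2.90667070e-04  1.34257945e+00]
```

View pics/w1.png

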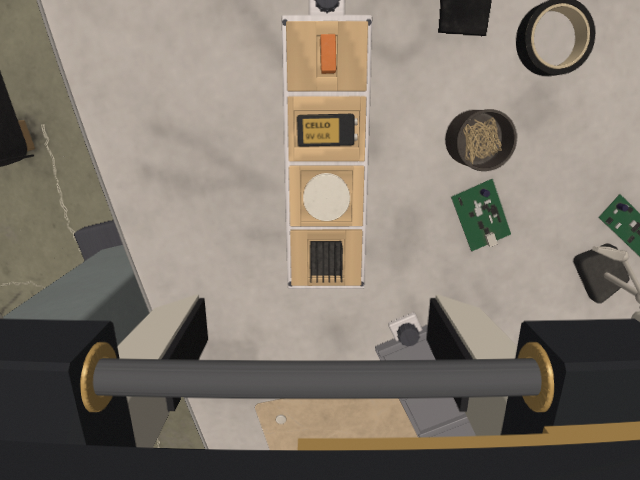

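The wrist view shows the giving rack almost upright in the picture: corners near (283,17), (371,17), (289,287), (364,287). Relay (328,54), battery (326,129), reel (326,196), heat sink (326,261).

```bash
python3 - <<'E'
from h import *
f=np.load('w1.npz');i=bot.camera_info('wrist');T=f['T'];d=f['d'];p=f['p']
vv,uu=np.mgrid[0:480,0:640]
W=bydepth(i,T,np.c_[uu.ravel(),vv.ravel()],d.ravel()).reshape(480,640,3)
print('table z',np.median(W[100:250,180:260,2]),'nest z',np.median(W[80:88,295:350,2]))
c=onplane(i,T,[(283,17),(371,17),(289,287),(364,287)],5)
print(c.round(1)); print(np.linalg.norm(c[0]-c[1]),np.linalg.norm(c[2]-c[3]),np.linalg.norm(c[0]-c[2]),np.linalg.norm(c[1]-c[3]))
C=c.mean(0);yd=c[:2].mean(0)-c[2:].mean(0);print('centre',C.round(1),'yawdeg',np.degrees(np.arctan2(yd[1],yd[0])))
hsv=cv2.cvtColor(p,cv2.COLOR_BGR2HSV)
roi={'relay':(24,88),'batt':(102,156),'reel':(168,224),'hs':(232,284)}
top={'relay':33,'batt':26,'reel':20,'hs':30}
for n,(a,b) in roi.items():
    m=np.zeros((480,640),np.uint8);s=(slice(a,b),slice(292,362))
    h=hsv[s]
    if n=='relay':k=(h[...,1]>170)
    elif n=='reel':k=(h[...,1]<45)
    else:k=(h[...,2]<80)
    m[s]=k*255
    m=cv2.morphologyEx(m,cv2.MORPH_CLOSE,np.ones((9,9)))
    ct=max(cv2.findContours(m,0,2)[0],key=cv2.contourArea)
    P=onplane(i,T,ct.reshape(-1,2),top[n])[:,:2].astype(np.float32)
    r=cv2.minAreaRect(P);print(n,cv2.boundingRect(ct),np.round(r[0],1),np.round(r[1],1),round(r[2],1), 'z',np.percentile(W[...,2][m>0],80).round(1))
E
```

```text
table z -1.4019086541314323 nest z 10.88125765837637
[[505.8 405.2   5. ]
 [577.5 388.7   5. ]
 [451.4 167.7   5. ]
 [523.8 150.9   5. ]]
73.59918469193268 74.24744570449879 243.6277340750954 243.75581653704782
centre [514.6 278.1   5. ] yawdeg 77.18545845095964
relay (321, 35, 15, 38) [534.6 365.1] [27.8 11.1] 77.5 z 33.6
batt (297, 114, 58, 33) [519.8 307.6] [26.  47.6] 78.3 z 25.9
reel (304, 173, 46, 48) [507.8 250.5] [42.5 40. ] 76.4 z 20.3
hs (310, 241, 33, 41) [494.5 194.8] [38.6 28.9] 76.7 z 28.0
```

Everything fits: the centre is (514.6, 278.1), the row direction is 77.2°, the sizes match, and the parts sit at ±90 and ±30. Relay first.

```bash
python3 -c "
from h import *
y=1.347
a=plan([534.6,365.1,110],y); plan([534.6,365.1,41],y,*a)"
```

```text
([0.631, 0.034, 0.76], np.float64(-0.003))
([0.63, 0.036, 0.76], np.float64(-0.003))
([0.0, 0.0, 0.69], -0.0)
```

Emit:
step_arm(
  targets=[1, 0.63, 0.03, 0.76, 0, 0, -0.01, 1, 0.63, 0.03, 0.76, 0, 0, -0.01, 1, 0.63, 0.03, 0.76, 0, 0, -0.01],
)

```text
time: 2.7
tool_pos: [516.1, 304.5, 183.2]
tcp_rot: [-3.137, 0.003, 1.351]
contact_force: [0.1, -0.4, 0.4]
grip_width: 92.2
finger_force: 0.0
```

Emit:
step_arm(
  targets=[1, 0.63, 0.04, 0.76, 0, 0, 0, 1, 0.63, 0.04, 0.76, 0, 0, 0, 1, 0.63, 0.04, 0.76, 0, 0, 0, 1, 0.63, 0.04, 0.76, 0, 0, 0],
)

```text
time: 3.2
tool_pos: [536.2, 363.5, 111.8]
tcp_rot: [3.14, -0.001, 1.347]
contact_force: [-0.2, -0.9, -0.1]
grip_width: 91.9
finger_force: 0.0
```

```bash
python3 -c "
from h import *
y=1.347
plan([534.6,365.1,41],y)"
```

```text
([0.013, -0.019, 0.708], np.float64(0.001))
```

Emit:
step_arm(
  targets=[1, 0.01, -0.02, 0.4, 0, 0, 0, 1, 0.01, -0.02, 0.6, 0, 0, 0, 1, 0.01, -0.02, 0.71, 0, 0, 0, 1, 0.01, -0.02, 0.71, 0, 0, 0, 1, 0.01, -0.02, 0.71, 0, 0, 0, 0, 0.01, -0.02, 0.71, 0, 0, 0, 0, 0.01, -0.02, 0.71, 0, 0, 0, 0, 0.01, -0.02, 0.71, 0, 0, 0, 0, 0.01, -0.02, 0.71, 0, 0, 0, 0, 0.01, -0.02, 0.71, 0, 0, 0, 0, 0.01, -0.02, 0.71, 0, 0, 0, 0, 0.01, -0.02, 0.71, 0, 0, 0],
)

```text
time: 4.7
tool_pos: [533.9, 365.3, 38.7]
tcp_rot: [-3.142, -0.0, 1.347]
contact_force: [0.4, 0.0, 0.2]
grip_width: 26.2
finger_force: 0.0
```

Emit:
step_arm(
  targets=[0, 0, 0, 0, 0, 0, 0, 0, 0, 0, 0, 0, 0, 0, 0, 0, 0, 0, 0, 0, 0, 0, 0, 0, 0, 0, 0, 0, 0, 0, 0, 0, 0, 0, 0],
)

```text
time: 5.32
tool_pos: [533.9, 365.3, 38.7]
tcp_rot: [3.142, -0.0, 1.347]
contact_force: [0.3, -0.8, -0.1]
grip_width: 11.8
finger_force: 30.0
```

Emit:
step_arm(
  targets=[0, 0, 0, -0.2, 0, 0, 0, 0, 0, 0, -0.6, 0, 0, 0, 0, 0, 0, -1, 0, 0, 0, 0, 0, 0, -1, 0, 0, 0, 0, 0, 0, -1, 0, 0, 0],
)

```text
time: 5.95
tool_pos: [533.4, 365.1, 138.0]
tcp_rot: [-3.141, 0.001, 1.347]
contact_force: [-0.1, 0.1, -0.3]
grip_width: 11.7
finger_force: 30.0
```

```bash
python3 -c "
from h import *
plan([587,-70,260],np.radians(102.5))"
```

```text
([-0.825, 0.298, -0.244], np.float64(-0.112))
([-0.848, 0.224, -0.244], np.float64(-0.112))
([-0.864, 0.148, -0.244], np.float64(-0.112))
([-0.874, 0.071, -0.244], np.float64(-0.112))
([-0.877, -0.006, -0.244], np.float64(-0.112))
```

Relay held (11.8 mm). On to the taking rack for a look.

Emit:
step_arm(
  targets=[0, -0.82, 0.3, -0.24, 0, 0, -0.11, 0, -0.82, 0.3, -0.24, 0, 0, -0.11, 0, -0.82, 0.3, -0.24, 0, 0, -0.11],
)

```text
time: 6.32
tool_pos: [545.0, 276.8, 161.8]
tcp_rot: [-3.14, 0.001, 1.431]
contact_force: [0.7, 1.0, -1.1]
grip_width: 11.6
finger_force: 30.0
```

Emit:
step_arm(
  targets=[0, -0.85, 0.22, -0.24, 0, 0, -0.11, 0, -0.85, 0.22, -0.24, 0, 0, -0.11, 0, -0.85, 0.22, -0.24, 0, 0, -0.11],
)

```text
time: 6.7
tool_pos: [555.2, 190.8, 186.0]
tcp_rot: [-3.141, -0.0, 1.518]
contact_force: [-0.2, 0.3, -0.3]
grip_width: 11.6
finger_force: 30.0
```

Emit:
step_arm(
  targets=[0, -0.86, 0.15, -0.24, 0, 0, -0.11, 0, -0.86, 0.15, -0.24, 0, 0, -0.11, 0, -0.86, 0.15, -0.24, 0, 0, -0.11],
)

```text
time: 7.08
tool_pos: [565.9, 104.9, 210.0]
tcp_rot: [-3.141, -0.001, 1.605]
contact_force: [-0.1, -0.3, -0.4]
grip_width: 11.8
finger_force: 30.0
```

Emit:
step_arm(
  targets=[0, -0.87, 0.07, -0.24, 0, 0, -0.11, 0, -0.87, 0.07, -0.24, 0, 0, -0.11, 0, -0.87, 0.07, -0.24, 0, 0, -0.11],
)

```text
time: 7.45
tool_pos: [576.1, 18.7, 234.0]
tcp_rot: [-3.141, -0.001, 1.692]
contact_force: [0.4, 0.4, -1.0]
grip_width: 11.6
finger_force: 30.0
```

Emit:
step_arm(
  targets=[0, -0.88, 0, -0.24, 0, 0, -0.11, 0, -0.88, 0, -0.24, 0, 0, -0.11, 0, -0.88, 0, -0.24, 0, 0, -0.11, 0, -0.88, 0, -0.24, 0, 0, -0.11, 0, -0.88, 0, -0.24, 0, 0, -0.11],
)

```text
time: 8.07
tool_pos: [586.3, -67.1, 258.0]
tcp_rot: [-3.141, -0.001, 1.781]
contact_force: [0.2, -0.0, -0.5]
grip_width: 11.8
finger_force: 30.0
```

```bash
python3 - <<'E'
from h import *
i,T=T_world_cam('wrist');p,d=bot.capture('wrist');cv2.imwrite('pics/w2.png',p);np.savez('w2.npz',p=p,d=d,T=T)
o=bot.get_obs();print(o['tool_pos'],o['tcp_rot'])
E
```

```text
[586.38805959 -67.46033324 258.24481211] [-3.14090152e+00 -8.20913925e-04  1.78116622e+00]
```

View pics/w2.png

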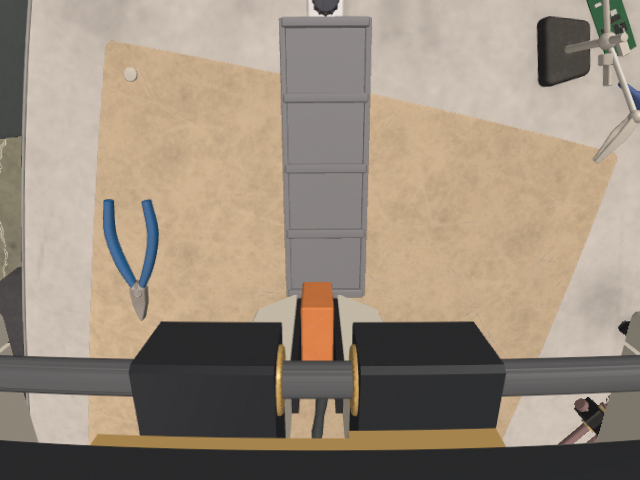

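The picture shows the taking rack: top corners (281,18) and (371,18), ribs near v=97, 168 and 234, bottom edge near v=296, relay held at (318,320).

```bash
python3 - <<'E'
from h import *
f=np.load('w2.npz');i=bot.camera_info('wrist');T=f['T'];p=f['p']
g=cv2.cvtColor(p,cv2.COLOR_BGR2GRAY)
for a,b in((140,160),(205,225)):
    x=g[a:b,270:385].astype(float).mean(0);print([int(v) for v in x[5:30]],[int(v) for v in x[85:110]])
y=g[0:310,292:298].astype(float).mean(1).astype(int)
for c in(18,97,168,234,296): print(c,y[c-10:c+11].tolist())
c=onplane(i,T,[(326,97),(326,168),(326,234)],14);print(c.round(1),np.linalg.norm(np.diff(c,axis=0),axis=1))
E
```

```text
[175, 175, 176, 175, 175, 175, 168, 140, 127, 134, 134, 134, 119, 122, 134, 134, 134, 133, 133, 134, 133, 134, 134, 133, 133] [133, 133, 133, 133, 133, 133, 133, 127, 100, 131, 132, 132, 133, 131, 172, 175, 175, 175, 175, 175, 175, 175, 174, 174, 175]
[177, 176, 176, 175, 175, 174, 173, 173, 162, 135, 129, 133, 132, 130, 115, 124, 132, 132, 132, 132, 131, 132, 132, 132, 132] [131, 131, 131, 131, 131, 131, 103, 118, 129, 130, 131, 131, 165, 177, 179, 179, 179, 179, 179, 178, 178, 178, 177, 177, 178]
18 [190, 191, 193, 193, 193, 194, 193, 193, 175, 145, 140, 139, 138, 136, 135, 133, 130, 111, 84, 83, 117]
97 [135, 135, 135, 135, 135, 131, 129, 137, 137, 136, 134, 132, 130, 129, 114, 96, 124, 135, 135, 134, 134]
168 [133, 133, 133, 133, 133, 125, 125, 133, 134, 133, 132, 130, 129, 130, 110, 113, 130, 132, 133, 133, 132]
234 [132, 131, 132, 132, 126, 112, 130, 134, 131, 131, 130, 129, 128, 121, 111, 130, 131, 131, 131, 131, 131]
296 [128, 128, 114, 113, 125, 136, 131, 131, 130, 167, 173, 170, 165, 159, 155, 153, 149, 147, 147, 142, 142]
[[572.8  26.2  14. ]
 [585.5 -32.2  14. ]
 [598.5 -91.1  14. ]] [59.75996417 60.33739913]
```

```bash
python3 - <<'E'
from h import *
f=np.load('w2.npz');i=bot.camera_info('wrist');T=f['T']
e=onplane(i,T,[(281.5,150),(369.2,150),(283.5,215),(366.5,215)],11)[:,:2];print('width',np.linalg.norm(e[0]-e[1]),np.linalg.norm(e[2]-e[3]))
m1,m2=(e[0]+e[1])/2,(e[2]+e[3])/2
c=onplane(i,T,[(325.3,97),(325.2,168),(325,234)],14)[:,:2]
yd=c[0]-c[2];a=np.arctan2(yd[1],yd[0]);yd/=np.linalg.norm(yd);C=c.mean(0)
print('angle',a,np.degrees(a),'alt',np.degrees(np.arctan2(*(m1-m2)[::-1])),'centre',C,'lateral off of mids',[np.cross(yd,m-C) for m in(m1,m2)])
for k in(90,30,-30,-90):print(k,(C+k*yd).round(1))
a0=plan([*(C-90*yd),110],a)
E
```

```text
width 76.8278758932997 75.87869032388608
angle 1.7839198608985156 102.21107901904983 alt 102.0368196866613 centre [584.87923079 -32.50086652] lateral off of mids [array(-0.18765336), array(-0.00965873)]
90 [565.8  55.5]
30 [578.5  -3.2]
-30 [591.2 -61.8]
-90 [ 603.9 -120.5]
([-0.277, 0.03, 0.741], np.float64(-0.002))
([-0.278, 0.03, 0.741], np.float64(-0.002))<stdin>:7: DeprecationWarning: Arrays of 2-dimensional vectors are deprecated. Use arrays of 3-dimensional vectors instead. (deprecated in NumPy 2.0)
```

Emit:
step_arm(
  targets=[0, -0.28, 0.03, 0.74, 0, 0, 0, 0, -0.28, 0.03, 0.74, 0, 0, 0, 0, -0.28, 0.03, 0.74, 0, 0, 0],
)

```text
time: 8.5
tool_pos: [594.9, -95.6, 184.1]
tcp_rot: [-3.14, -0.002, 1.779]
contact_force: [1.1, 0.3, -0.0]
grip_width: 12.3
finger_force: 30.0
```

Emit:
step_arm(
  targets=[0, -0.28, 0.03, 0.74, 0, 0, 0, 0, -0.28, 0.03, 0.74, 0, 0, 0, 0, -0.28, 0.03, 0.74, 0, 0, 0, 0, -0.28, 0.03, 0.74, 0, 0, 0, 0, -0.28, 0.03, 0.74, 0, 0, 0, 0, -0.28, 0.03, 0.74, 0, 0, 0],
)

```text
time: 9.25
tool_pos: [604.4, -122.5, 111.9]
tcp_rot: [3.14, 0.001, 1.78]
contact_force: [-0.1, 0.3, 0.2]
grip_width: 11.8
finger_force: 30.0
```

```bash
python3 -c "
from h import *
plan([603.9,-120.5,39],1.784)"
```

```text
([0.021, -0.001, 0.729], np.float64(-0.006))
```

Emit:
step_arm(
  targets=[0, 0.02, 0, 0.4, 0, 0, 0, 0, 0.02, 0, 0.6, 0, 0, 0, 0, 0.02, 0, 0.7, 0, 0, 0, 0, 0.02, 0, 0.7, 0, 0, 0, 0, 0.02, 0, 0.7, 0, 0, 0],
)

```text
time: 9.88
tool_pos: [604.3, -121.0, 41.8]
tcp_rot: [3.14, 0.001, 1.779]
contact_force: [0.4, 0.3, 0.4]
grip_width: 11.7
finger_force: 30.0
```

Emit:
step_arm(
  targets=[0, 0, 0, 0.01, 0, 0, 0, 0, 0, 0, 0.02, 0, 0, 0, 0, 0, 0, 0.03, 0, 0, 0, 0, 0, 0, 0.03, 0, 0, 0],
)

```text
time: 10.38
tool_pos: [603.8, -120.8, 38.7]
tcp_rot: [3.141, 0.0, 1.779]
contact_force: [-2.7, 0.2, 5.7]
grip_width: 11.7
finger_force: 30.0
```

Set down (5.7 N contact). Release, lift and plan for the battery.

Emit:
step_arm(
  targets=[0.4, 0, 0, 0.03, 0, 0, 0, 0.4, 0, 0, 0.03, 0, 0, 0, 0.4, 0, 0, 0.03, 0, 0, 0, 0.4, 0, 0, 0.03, 0, 0, 0, 1, 0, 0, -0.1, 0, 0, 0, 1, 0, 0, -0.4, 0, 0, 0, 1, 0, 0, -0.9, 0, 0, 0, 1, 0, 0, -0.9, 0, 0, 0, 1, 0, 0, -0.9, 0, 0, 0],
)

```text
time: 11.5
tool_pos: [603.5, -120.7, 128.1]
tcp_rot: [3.141, 0.0, 1.779]
contact_force: [-0.2, 0.9, -0.1]
grip_width: 82.2
finger_force: 0.0
```

```bash
python3 -c "
from h import *
plan([520.8,307.5,120],1.347)"
```

```text
([0.872, 0.015, 0.016], np.float64(0.11))
([0.87, -0.06, 0.016], np.float64(0.11))
([0.862, -0.135, 0.016], np.float64(0.11))
([0.847, -0.209, 0.016], np.float64(0.11))
([0.826, -0.281, 0.016], np.float64(0.11))
```

Emit:
step_arm(
  targets=[1, 0.87, 0.02, 0.02, 0, 0, 0.11, 1, 0.87, 0.02, 0.02, 0, 0, 0.11, 1, 0.87, 0.02, 0.02, 0, 0, 0.11],
)

```text
time: 11.88
tool_pos: [586.5, -33.5, 124.5]
tcp_rot: [-3.139, -0.001, 1.696]
contact_force: [-0.0, -0.4, -0.6]
grip_width: 92.2
finger_force: 0.0
```

Emit:
step_arm(
  targets=[1, 0.87, -0.06, 0.02, 0, 0, 0.11, 1, 0.87, -0.06, 0.02, 0, 0, 0.11, 1, 0.87, -0.06, 0.02, 0, 0, 0.11],
)

```text
time: 12.25
tool_pos: [570.7, 50.9, 123.0]
tcp_rot: [-3.14, 0.0, 1.608]
contact_force: [0.8, -0.2, 0.2]
grip_width: 92.0
finger_force: 0.0
```

Emit:
step_arm(
  targets=[1, 0.86, -0.14, 0.02, 0, 0, 0.11, 1, 0.86, -0.14, 0.02, 0, 0, 0.11, 1, 0.86, -0.14, 0.02, 0, 0, 0.11],
)

```text
time: 12.62
tool_pos: [554.2, 135.6, 121.3]
tcp_rot: [-3.141, 0.0, 1.521]
contact_force: [-0.2, -0.8, 1.0]
grip_width: 91.6
finger_force: 0.0
```

Emit:
step_arm(
  targets=[1, 0.85, -0.21, 0.02, 0, 0, 0.11, 1, 0.85, -0.21, 0.02, 0, 0, 0.11, 1, 0.85, -0.21, 0.02, 0, 0, 0.11],
)

```text
time: 13.0
tool_pos: [537.9, 221.2, 119.4]
tcp_rot: [3.141, 0.0, 1.435]
contact_force: [0.8, -1.3, 0.1]
grip_width: 92.0
finger_force: 0.0
```

Emit:
step_arm(
  targets=[1, 0.83, -0.28, 0.02, 0, 0, 0.11, 1, 0.83, -0.28, 0.02, 0, 0, 0.11, 1, 0.83, -0.28, 0.02, 0, 0, 0.11, 1, 0.83, -0.28, 0.02, 0, 0, 0.11, 1, 0.83, -0.28, 0.02, 0, 0, 0.11],
)

```text
time: 13.62
tool_pos: [521.7, 306.0, 117.7]
tcp_rot: [3.141, 0.0, 1.345]
contact_force: [0.3, -0.0, -1.4]
grip_width: 91.8
finger_force: 0.0
```

```bash
python3 -c "
from h import *
plan([520.8,307.5,40],1.347)"
```

```text
([0.012, -0.012, 0.777], np.float64(-0.002))
```

Emit:
step_arm(
  targets=[1, 0.01, -0.01, 0.4, 0, 0, 0, 1, 0.01, -0.01, 0.65, 0, 0, 0, 1, 0.01, -0.01, 0.77, 0, 0, 0, 1, 0.01, -0.01, 0.77, 0, 0, 0, 1, 0.01, -0.01, 0.77, 0, 0, 0],
)

```text
time: 14.25
tool_pos: [521.0, 309.1, 41.9]
tcp_rot: [3.14, -0.001, 1.347]
contact_force: [-0.1, -0.5, 1.3]
grip_width: 92.0
finger_force: 0.0
```

Emit:
step_arm(
  targets=[0, 0, 0, 0, 0, 0, 0, 0, 0, 0, 0, 0, 0, 0, 0, 0, 0, 0, 0, 0, 0, 0, 0, 0, 0, 0, 0, 0, 0, 0, 0, 0, 0, 0, 0, 0, 0, 0, 0, 0, 0, 0, 0, 0, 0, 0, 0, 0, 0],
)

```text
time: 15.12
tool_pos: [520.2, 309.1, 40.8]
tcp_rot: [3.141, -0.0, 1.347]
contact_force: [0.6, -1.0, 0.5]
grip_width: 48.0
finger_force: 30.0
```

Width is 48 mm, which fits the case without its terminals (the mask gave 47.6). Lift and check that it holds.

Emit:
step_arm(
  targets=[0, 0, 0, -0.2, 0, 0, 0, 0, 0, 0, -0.5, 0, 0, 0, 0, 0, 0, -0.8, 0, 0, 0, 0, 0, 0, -0.8, 0, 0, 0, 0, 0, 0, -0.8, 0, 0, 0],
)

```text
time: 15.75
tool_pos: [519.5, 308.7, 119.7]
tcp_rot: [-3.14, 0.001, 1.347]
contact_force: [-0.9, 0.5, -0.0]
grip_width: 48.4
finger_force: 30.0
```

```bash
python3 - <<'E'
from h import *
p,d=bot.capture('wrist');cv2.imwrite('pics/w3.png',p)
plan([591.2,-61.8,120],1.784)
E
```

```text
([-0.863, 0.38, -0.002], np.float64(-0.139))
([-0.9, 0.284, -0.002], np.float64(-0.139))
([-0.925, 0.184, -0.002], np.float64(-0.139))
([-0.94, 0.082, -0.002], np.float64(-0.139))
```

View pics/w3.png

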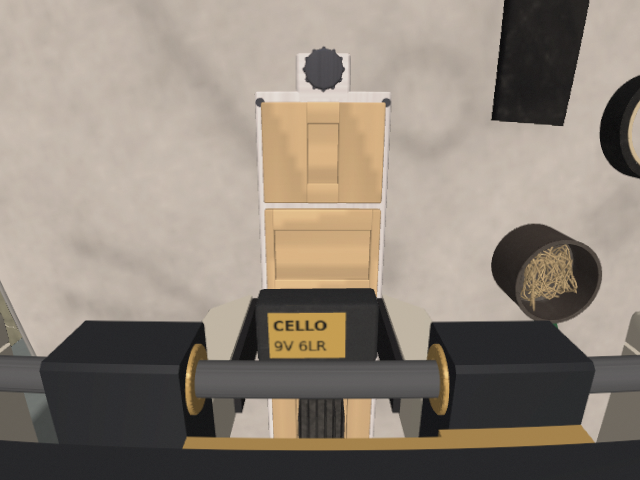

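The battery is held level between the pads, with its nest and the relay's nest empty (battery at (318,325)). Carry it over.

Emit:
step_arm(
  targets=[0, -0.86, 0.38, 0, 0, 0, -0.14, 0, -0.86, 0.38, 0, 0, 0, -0.14, 0, -0.86, 0.38, 0, 0, 0, -0.14],
)

```text
time: 16.18
tool_pos: [538.0, 214.6, 119.4]
tcp_rot: [-3.139, 0.001, 1.454]
contact_force: [-0.7, 0.7, -0.5]
grip_width: 48.4
finger_force: 30.0
```

Emit:
step_arm(
  targets=[0, -0.9, 0.28, 0, 0, 0, -0.14, 0, -0.9, 0.28, 0, 0, 0, -0.14, 0, -0.9, 0.28, 0, 0, 0, -0.14],
)

```text
time: 16.55
tool_pos: [555.7, 123.2, 119.8]
tcp_rot: [-3.14, -0.0, 1.565]
contact_force: [-0.2, 1.0, -0.6]
grip_width: 48.3
finger_force: 30.0
```

Emit:
step_arm(
  targets=[0, -0.92, 0.18, 0, 0, 0, -0.14, 0, -0.92, 0.18, 0, 0, 0, -0.14, 0, -0.92, 0.18, 0, 0, 0, -0.14],
)

```text
time: 16.92
tool_pos: [573.6, 31.9, 120.1]
tcp_rot: [-3.141, -0.001, 1.675]
contact_force: [-0.7, 0.0, -1.2]
grip_width: 48.3
finger_force: 30.0
```

Emit:
step_arm(
  targets=[0, -0.93, 0.08, 0, 0, 0, -0.14, 0, -0.93, 0.08, 0, 0, 0, -0.14, 0, -0.93, 0.08, 0, 0, 0, -0.14, 0, -0.93, 0.08, 0, 0, 0, -0.14, 0, -0.93, 0.08, 0, 0, 0, -0.14],
)

```text
time: 17.55
tool_pos: [591.0, -57.5, 120.6]
tcp_rot: [-3.141, -0.001, 1.789]
contact_force: [0.3, 0.6, -0.9]
grip_width: 47.9
finger_force: 30.0
```

```bash
python3 -c "
from h import *
plan([590.8,-60.3,44],1.784)"
```

```text
([-0.027, -0.008, 0.766], np.float64(0.007))
```

Emit:
step_arm(
  targets=[0, -0.03, -0.01, 0.4, 0, 0, 0.01, 0, -0.03, -0.01, 0.65, 0, 0, 0.01, 0, -0.03, -0.01, 0.76, 0, 0, 0.01, 0, -0.03, -0.01, 0.76, 0, 0, 0.01, 0, -0.03, -0.01, 0.76, 0, 0, 0.01, 0, -0.03, -0.01, 0.76, 0, 0, 0.01],
)

```text
time: 18.3
tool_pos: [591.6, -62.7, 45.8]
tcp_rot: [3.14, 0.001, 1.779]
contact_force: [-0.3, 0.0, -0.9]
grip_width: 48.0
finger_force: 30.0
```

Emit:
step_arm(
  targets=[0, 0.02, 0, 0.02, 0, 0, 0, 0, 0.02, 0, 0.03, 0, 0, 0, 0, 0.02, 0, 0.04, 0, 0, 0, 0, 0.02, 0, 0.05, 0, 0, 0, 0, 0.02, 0, 0.05, 0, 0, 0],
)

```text
time: 18.92
tool_pos: [590.5, -60.7, 40.7]
tcp_rot: [3.141, 0.0, 1.779]
contact_force: [-3.5, 1.1, 7.0]
grip_width: 48.2
finger_force: 30.0
```

Contact. Release, lift and go on to the reel.

Emit:
step_arm(
  targets=[0.75, 0.02, 0, 0, 0, 0, 0, 0.75, 0, 0, 0, 0, 0, 0, 0.75, 0, 0, 0, 0, 0, 0, 0.75, 0, 0, 0, 0, 0, 0, 1, 0, 0, -0.1, 0, 0, 0, 1, 0, 0, -0.4, 0, 0, 0, 1, 0, 0, -0.8, 0, 0, 0, 1, 0, 0, -0.8, 0, 0, 0, 1, 0, 0, -0.8, 0, 0, 0],
)

```text
time: 20.05
tool_pos: [590.2, -60.7, 119.7]
tcp_rot: [-3.141, -0.0, 1.779]
contact_force: [0.2, 0.1, -0.3]
grip_width: 92.2
finger_force: 0.0
```

```bash
python3 -c "
from h import *
plan([507.9,249.8,120],1.347)"
```

```text
([0.802, -0.041, -0.001], np.float64(0.138))
([0.793, -0.127, -0.001], np.float64(0.138))
([0.775, -0.212, -0.001], np.float64(0.138))
([0.747, -0.294, -0.001], np.float64(0.138))
```

Emit:
step_arm(
  targets=[1, 0.8, -0.04, 0, 0, 0, 0.14, 1, 0.8, -0.04, 0, 0, 0, 0.14, 1, 0.8, -0.04, 0, 0, 0, 0.14],
)

```text
time: 20.42
tool_pos: [569.5, 17.6, 118.9]
tcp_rot: [-3.14, -0.0, 1.673]
contact_force: [0.8, 0.7, 0.2]
grip_width: 91.2
finger_force: 0.0
```

Emit:
step_arm(
  targets=[1, 0.79, -0.13, 0, 0, 0, 0.14, 1, 0.79, -0.13, 0, 0, 0, 0.14, 1, 0.79, -0.13, 0, 0, 0, 0.14],
)

```text
time: 20.8
tool_pos: [549.6, 93.9, 119.5]
tcp_rot: [3.142, 0.0, 1.562]
contact_force: [0.4, -0.8, -0.1]
grip_width: 91.8
finger_force: 0.0
```

Emit:
step_arm(
  targets=[1, 0.78, -0.21, 0, 0, 0, 0.14, 1, 0.78, -0.21, 0, 0, 0, 0.14, 1, 0.78, -0.21, 0, 0, 0, 0.14],
)

```text
time: 21.18
tool_pos: [529.7, 171.9, 119.7]
tcp_rot: [3.141, 0.0, 1.452]
contact_force: [0.3, -0.8, -0.2]
grip_width: 91.9
finger_force: 0.0
```

Emit:
step_arm(
  targets=[1, 0.75, -0.29, 0, 0, 0, 0.14, 1, 0.75, -0.29, 0, 0, 0, 0.14, 1, 0.75, -0.29, 0, 0, 0, 0.14, 1, 0.75, -0.29, 0, 0, 0, 0.14, 1, 0.75, -0.29, 0, 0, 0, 0.14],
)

```text
time: 21.8
tool_pos: [510.1, 248.8, 119.7]
tcp_rot: [3.141, 0.0, 1.338]
contact_force: [0.4, -0.6, 0.3]
grip_width: 91.8
finger_force: 0.0
```

```bash
python3 -c "
from h import *
plan([507.9,249.8,41],1.347)"
```

```text
([0.004, -0.024, 0.787], np.float64(-0.011))
```

Emit:
step_arm(
  targets=[1, 0, -0.02, 0.4, 0, 0, -0.01, 1, 0, -0.02, 0.65, 0, 0, -0.01, 1, 0, -0.02, 0.79, 0, 0, -0.01, 1, 0, -0.02, 0.79, 0, 0, -0.01, 1, 0, -0.02, 0.79, 0, 0, -0.01, 1, 0, -0.02, 0.79, 0, 0, -0.01],
)

```text
time: 22.55
tool_pos: [508.2, 250.9, 41.8]
tcp_rot: [3.14, -0.001, 1.347]
contact_force: [0.3, -0.4, 0.6]
grip_width: 91.6
finger_force: 0.0
```

Emit:
step_arm(
  targets=[1, -0.01, 0, 0.02, 0, 0, 0, 1, -0.01, 0, 0.04, 0, 0, 0, 1, -0.01, 0, 0.04, 0, 0, 0, 0, -0.01, 0, 0.04, 0, 0, 0, 0, -0.01, 0, 0.04, 0, 0, 0, 0, -0.01, 0, 0.04, 0, 0, 0, 0, -0.01, 0, 0.04, 0, 0, 0, 0, -0.01, 0, 0.04, 0, 0, 0, 0, -0.01, 0, 0.04, 0, 0, 0, 0, -0.01, 0, 0.04, 0, 0, 0, 0, -0.01, 0, 0.04, 0, 0, 0],
)

```text
time: 23.92
tool_pos: [507.4, 249.7, 36.7]
tcp_rot: [3.142, -0.0, 1.347]
contact_force: [-0.4, 0.1, 0.1]
grip_width: 40.1
finger_force: 30.0
```

Emit:
step_arm(
  targets=[0, 0, 0, -0.2, 0, 0, 0, 0, 0, 0, -0.5, 0, 0, 0, 0, 0, 0, -0.8, 0, 0, 0, 0, 0, 0, -0.8, 0, 0, 0, 0, 0, 0, -0.8, 0, 0, 0],
)

```text
time: 24.55
tool_pos: [506.8, 249.5, 115.9]
tcp_rot: [-3.14, 0.001, 1.347]
contact_force: [-0.3, 0.5, -0.0]
grip_width: 40.1
finger_force: 30.0
```

```bash
python3 - <<'E'
from h import *
p,d=bot.capture('wrist');cv2.imwrite('pics/w4.png',p)
plan([578.5,-3.2,120],1.784)
E
```

```text
([-0.768, 0.421, -0.015], np.float64(-0.185))
([-0.821, 0.305, -0.015], np.float64(-0.185))
([-0.856, 0.182, -0.015], np.float64(-0.185))
```

View pics/w4.png

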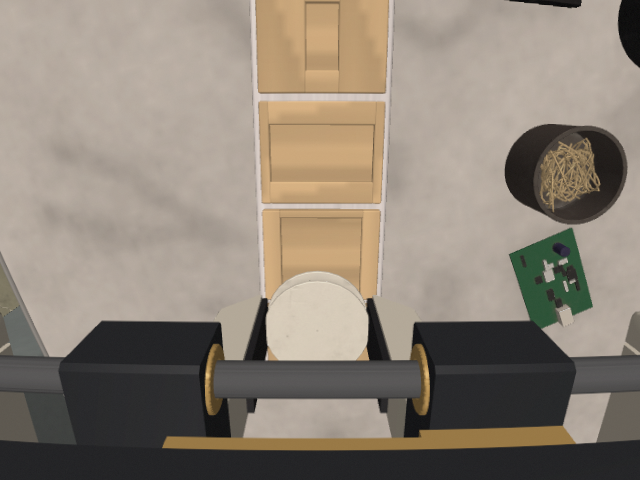

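The reel is in the pads, top edge at (317,272), but 40.1 mm is less than 42, so I'll check its offset along the pads.

```bash
python3 - <<'E'
from h import *
i,T=T_world_cam('wrist');o=bot.get_obs();y=o['tcp_rot'][2];P=o['tool_pos']
w=onplane(i,T,[(317,273),(266,325),(370,325)],P[2]-16.7)-P
print(w@np.array([np.cos(y),np.sin(y),0]), w@np.array([np.sin(y),-np.cos(y),0]))
E
```

```text
[23.8001599   1.87114318  1.90310817] [ -1.38322161 -21.40518198  19.39322247]
```

Offset is only about 2 mm, so it's a good grip. Carry it over.

Emit:
step_arm(
  targets=[0, -0.77, 0.42, -0.02, 0, 0, -0.19, 0, -0.77, 0.42, -0.02, 0, 0, -0.19, 0, -0.77, 0.42, -0.02, 0, 0, -0.19],
)

```text
time: 24.98
tool_pos: [531.1, 163.6, 117.5]
tcp_rot: [-3.14, 0.001, 1.493]
contact_force: [0.4, 0.4, 0.1]
grip_width: 40.1
finger_force: 30.0
```

Emit:
step_arm(
  targets=[0, -0.82, 0.31, -0.02, 0, 0, -0.18, 0, -0.82, 0.31, -0.02, 0, 0, -0.18, 0, -0.82, 0.31, -0.02, 0, 0, -0.18],
)

```text
time: 25.35
tool_pos: [556.0, 80.6, 119.8]
tcp_rot: [-3.14, -0.0, 1.636]
contact_force: [-0.7, 0.1, 0.6]
grip_width: 40.1
finger_force: 30.0
```

Emit:
step_arm(
  targets=[0, -0.87, 0.18, -0.02, 0, 0, -0.18, 0, -0.87, 0.18, -0.02, 0, 0, -0.18, 0, -0.87, 0.18, -0.02, 0, 0, -0.18, 0, -0.87, 0.18, -0.02, 0, 0, -0.18, 0, -0.87, 0.18, -0.02, 0, 0, -0.18],
)

```text
time: 25.98
tool_pos: [579.4, -2.6, 122.5]
tcp_rot: [-3.141, -0.001, 1.781]
contact_force: [-0.1, -0.2, -0.5]
grip_width: 40.7
finger_force: 30.0
```

```bash
python3 -c "
from h import *
plan([578.8,-4.7,43],1.784)"
```

```text
([-0.019, -0.01, 0.795], np.float64(-0.004))
```

Emit:
step_arm(
  targets=[0, 0, -0.01, 0.4, 0, 0, 0, 0, 0, -0.01, 0.65, 0, 0, 0, 0, 0, -0.01, 0.79, 0, 0, 0, 0, 0, -0.01, 0.79, 0, 0, 0, 0, 0, -0.01, 0.79, 0, 0, 0, 0, 0, -0.01, 0.79, 0, 0, 0],
)

```text
time: 26.72
tool_pos: [579.6, -4.6, 44.8]
tcp_rot: [3.14, 0.001, 1.779]
contact_force: [-0.7, 0.3, 0.1]
grip_width: 40.6
finger_force: 30.0
```

Emit:
step_arm(
  targets=[0, 0, 0, 0.03, 0, 0, 0, 0, 0, 0, 0.05, 0, 0, 0, 0, 0, 0, 0.06, 0, 0, 0, 0, 0, 0, 0.07, 0, 0, 0, 0, 0, 0, 0.07, 0, 0, 0],
)

```text
time: 27.35
tool_pos: [578.9, -4.6, 36.8]
tcp_rot: [3.142, -0.0, 1.779]
contact_force: [-0.9, -0.1, -0.2]
grip_width: 40.3
finger_force: 30.0
```

Emit:
step_arm(
  targets=[0.7, 0, 0, 0, 0, 0, 0, 0.7, 0, 0, 0, 0, 0, 0, 0.7, 0, 0, 0, 0, 0, 0, 0.7, 0, 0, 0, 0, 0, 0, 1, 0, 0, -0.1, 0, 0, 0, 1, 0, 0, -0.4, 0, 0, 0, 1, 0, 0, -0.8, 0, 0, 0, 1, 0, 0, -0.8, 0, 0, 0, 1, 0, 0, -0.8, 0, 0, 0],
)

```text
time: 28.48
tool_pos: [578.6, -4.5, 116.7]
tcp_rot: [-3.141, -0.0, 1.779]
contact_force: [-0.5, -0.1, -0.0]
grip_width: 91.7
finger_force: 0.0
```

```bash
python3 -c "
from h import *
plan([494.8,192,120],1.347)"
```

```text
([0.699, -0.138, -0.011], np.float64(0.183))
([0.672, -0.237, -0.011], np.float64(0.183))
([0.631, -0.331, -0.011], np.float64(0.183))
```

Emit:
step_arm(
  targets=[1, 0.7, -0.14, -0.01, 0, 0, 0.18, 1, 0.7, -0.14, -0.01, 0, 0, 0.18, 1, 0.7, -0.14, -0.01, 0, 0, 0.18],
)

```text
time: 28.85
tool_pos: [550.3, 61.5, 117.0]
tcp_rot: [-3.14, 0.0, 1.641]
contact_force: [0.2, 0.3, 0.4]
grip_width: 91.6
finger_force: 0.0
```

Emit:
step_arm(
  targets=[1, 0.67, -0.24, -0.01, 0, 0, 0.18, 1, 0.67, -0.24, -0.01, 0, 0, 0.18, 1, 0.67, -0.24, -0.01, 0, 0, 0.18],
)

```text
time: 29.22
tool_pos: [522.7, 125.8, 118.5]
tcp_rot: [3.141, 0.0, 1.499]
contact_force: [1.0, -0.9, 0.4]
grip_width: 92.1
finger_force: 0.0
```

Emit:
step_arm(
  targets=[1, 0.63, -0.33, -0.01, 0, 0, 0.18, 1, 0.63, -0.33, -0.01, 0, 0, 0.18, 1, 0.63, -0.33, -0.01, 0, 0, 0.18, 1, 0.63, -0.33, -0.01, 0, 0, 0.18, 1, 0.63, -0.33, -0.01, 0, 0, 0.18],
)

```text
time: 29.85
tool_pos: [494.7, 190.4, 119.7]
tcp_rot: [3.141, 0.0, 1.354]
contact_force: [0.3, -0.8, -0.5]
grip_width: 91.9
finger_force: 0.0
```

```bash
python3 -c "
from h import *
plan([494.8,192,42],1.347)"
```

```text
([0.016, -0.002, 0.777], np.float64(0.009))
```

Emit:
step_arm(
  targets=[1, 0, 0, 0.4, 0, 0, 0.01, 1, 0, 0, 0.65, 0, 0, 0.01, 1, 0, 0, 0.78, 0, 0, 0.01, 1, 0, 0, 0.78, 0, 0, 0.01, 1, 0, 0, 0.78, 0, 0, 0.01, 1, 0, 0, 0.79, 0, 0, 0.01],
)

```text
time: 30.6
tool_pos: [494.7, 191.7, 41.7]
tcp_rot: [3.14, -0.001, 1.347]
contact_force: [0.7, 0.1, -0.5]
grip_width: 92.1
finger_force: 0.0
```

Emit:
step_arm(
  targets=[0, 0, 0, 0, 0, 0, 0, 0, 0, 0, 0, 0, 0, 0, 0, 0, 0, 0, 0, 0, 0, 0, 0, 0, 0, 0, 0, 0, 0, 0, 0, 0, 0, 0, 0, 0, 0, 0, 0, 0, 0, 0, 0, 0, 0, 0, 0, 0, 0, 0, 0, 0, 0, 0, 0, 0, 0, 0, 0, 0, 0, 0, 0],
)

```text
time: 31.72
tool_pos: [494.0, 191.6, 40.7]
tcp_rot: [3.142, -0.0, 1.347]
contact_force: [-0.0, 0.6, 0.6]
grip_width: 30.2
finger_force: 30.0
```

Emit:
step_arm(
  targets=[0, 0, 0, -0.2, 0, 0, 0, 0, 0, 0, -0.5, 0, 0, 0, 0, 0, 0, -0.8, 0, 0, 0, 0, 0, 0, -0.8, 0, 0, 0, 0, 0, 0, -0.8, 0, 0, 0],
)

```text
time: 32.35
tool_pos: [493.5, 191.4, 120.0]
tcp_rot: [-3.14, 0.0, 1.347]
contact_force: [-0.1, 0.1, -0.4]
grip_width: 30.3
finger_force: 30.0
```

```bash
python3 - <<'E'
from h import *
p,d=bot.capture('wrist');cv2.imwrite('pics/w5.png',p)
plan([565.8,55.5,120],1.784)
E
```

```text
([-0.582, 0.504, -0.002], np.float64(-0.278))
([-0.678, 0.366, -0.002], np.float64(-0.278))
```

View pics/w5.png

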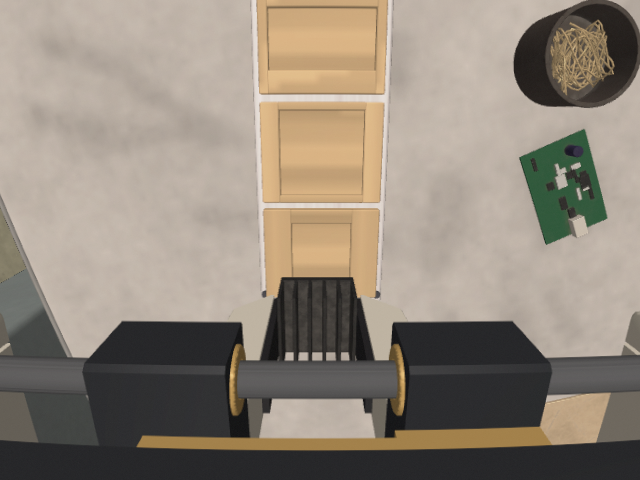

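The heat sink is held squarely (top edge near (317,278)) and the nests are empty. Carry it over.

Emit:
step_arm(
  targets=[0, -0.58, 0.5, 0, 0, 0, -0.28, 0, -0.58, 0.5, 0, 0, 0, -0.28, 0, -0.58, 0.5, 0, 0, 0, -0.28],
)

```text
time: 32.78
tool_pos: [529.8, 122.7, 119.4]
tcp_rot: [-3.139, 0.0, 1.564]
contact_force: [0.4, 0.5, -0.3]
grip_width: 30.4
finger_force: 30.0
```

Emit:
step_arm(
  targets=[0, -0.69, 0.37, 0, 0, 0, -0.28, 0, -0.69, 0.37, 0, 0, 0, -0.28, 0, -0.69, 0.37, 0, 0, 0, -0.28, 0, -0.69, 0.37, 0, 0, 0, -0.28, 0, -0.69, 0.37, 0, 0, 0, -0.28],
)

```text
time: 33.4
tool_pos: [566.0, 56.1, 120.6]
tcp_rot: [-3.141, -0.0, 1.788]
contact_force: [0.1, 0.3, 0.3]
grip_width: 30.0
finger_force: 30.0
```

```bash
python3 -c "
from h import *
plan([565.8,55.0,45],1.784)"
```

```text
([-0.011, -0.004, 0.756], np.float64(0.005))
```

Emit:
step_arm(
  targets=[0, 0, 0, 0.4, 0, 0, 0, 0, 0, 0, 0.65, 0, 0, 0, 0, 0, 0, 0.76, 0, 0, 0, 0, 0, 0, 0.76, 0, 0, 0, 0, 0, 0, 0.76, 0, 0, 0, 0, 0, 0, 0.76, 0, 0, 0],
)

```text
time: 34.15
tool_pos: [567.3, 54.8, 45.8]
tcp_rot: [3.14, 0.0, 1.787]
contact_force: [-0.2, 0.5, 0.6]
grip_width: 30.0
finger_force: 30.0
```

Emit:
step_arm(
  targets=[0, 0, 0, 0.02, 0, 0, 0, 0, 0, 0, 0.03, 0, 0, 0, 0, 0, 0, 0.04, 0, 0, 0, 0, 0, 0, 0.04, 0, 0, 0, 0, 0, 0, 0.04, 0, 0, 0],
)

```text
time: 34.78
tool_pos: [566.6, 54.8, 40.7]
tcp_rot: [-3.142, -0.0, 1.787]
contact_force: [0.6, 0.4, 0.4]
grip_width: 30.2
finger_force: 30.0
```

Same height as at the grasp. Release, lift, and move back far enough for a check picture.

Emit:
step_arm(
  targets=[0.6, 0, 0, 0, 0, 0, 0, 0.6, 0, 0, 0, 0, 0, 0, 0.6, 0, 0, 0, 0, 0, 0, 0.6, 0, 0, 0, 0, 0, 0, 1, 0, 0, -0.1, 0, 0, 0, 1, 0, 0, -0.4, 0, 0, 0, 1, 0, 0, -1, 0, 0, 0, 1, 0, 0, -1, 0, 0, 0, 1, 0, 0, -1, 0, 0, 0],
)

```text
time: 35.9
tool_pos: [566.4, 54.8, 141.0]
tcp_rot: [3.141, 0.0, 1.787]
contact_force: [-0.3, -0.2, -0.6]
grip_width: 91.1
finger_force: 0.0
```

Emit:
step_arm(
  targets=[1, -0.7, 0, -1, 0, 0, 0, 1, -0.7, 0, -1, 0, 0, 0, 1, -0.7, 0, -1, 0, 0, 0, 1, -0.7, 0, -1, 0, 0, 0],
)

```text
time: 36.4
tool_pos: [580.8, -13.4, 238.8]
tcp_rot: [-3.138, -0.002, 1.787]
contact_force: [0.8, -0.4, -0.7]
grip_width: 91.9
finger_force: 0.0
```

Emit:
step_arm(
  targets=[1, -0.6, 0, -0.2, 0, 0, 0, 1, -0.6, 0, -0.2, 0, 0, 0, 1, -0.6, 0, -0.2, 0, 0, 0, 1, -0.6, 0, -0.2, 0, 0, 0, 1, -0.6, 0, -0.2, 0, 0, 0],
)

```text
time: 37.02
tool_pos: [594.3, -71.1, 260.2]
tcp_rot: [-3.141, -0.001, 1.788]
contact_force: [-0.1, 1.5, 0.9]
grip_width: 91.7
finger_force: 0.0
```

```bash
python3 - <<'E'
from h import *
i,T=T_world_cam('wrist');p,d=bot.capture('wrist');cv2.imwrite('pics/w6.png',p);np.savez('w6.npz',p=p,d=d,T=T)
E
```

```text
(no output)
```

View pics/w6.png

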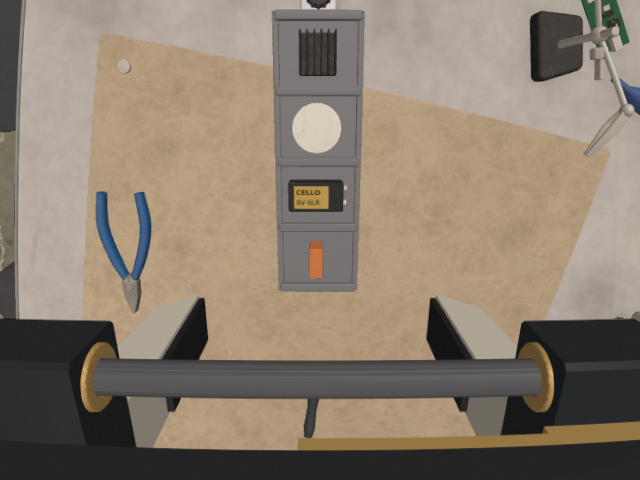

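The picture shows the parts upright and near mid-bay, in reverse order from the knob: heat sink (318,52), reel (316,128), battery (316,196), relay (316,260). Handing in.

```bash
python3 -c "
from plant import bot
print(bot.close_job())"
```

```text
the job is handed in; nothing more can be done
None
```

The job is handed in at about 37 s: all four parts are released upright near the middle of their bays in reverse order (from the taking rack's knob: heat sink, reel, battery, relay), confirmed in a last wrist picture; no verdict was returned.

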